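# Lift a milled panel onto the inspection stand with a flat lifter

## Robot

A 6-joint arm with a two-finger parallel gripper is mounted at the origin on the work surface. World frame = base frame: x ahead of the robot, y to its left, z up, the work surface at z = 0. Lengths are in mm, angles in degrees, forces in N, time in s.
With the tool pointing down it reaches from about 300 to 850 mm from the base axis. Payload 4.2 kg.
Tool frame: the origin (TCP) lies at the very end of the fingers, on their centre line; the grasp point (between the pads) lies 19 mm behind it; z points along the fingers, y is the line along which they close (so a half turn about z gives the same grasp; the last joint's range is limited). The gripper opens to 91 mm and grips with 3 to 60 N. Pads are 32 mm wide; open, the fingers measure 118 mm over their backs; the gripper's body (76 mm by 178 mm) begins 60 mm behind the grasp point.
Start: joints at [69.156, 18.312, 89.639, -0, 72.044, -1.146], TCP at [193.817, 541.367, 213.976] pointing down, gripper open.
Joint ranges: [-177.97, 177.97], [-48.28, 115.42], [12.27, 149.76], [-77.06, 257.06], [2.81, 150.46], [-146.56, 146.56]. Speed limits (degrees/s): [147.25, 147.25, 180, 180, 180, 180].

## Interface

Orientations are given as [roll, pitch, yaw] about the fixed x, y, z axes, in that order (R = Rz(yaw) Ry(pitch) Rx(roll)).
In Python, from workcell import * gives the robot as it stands.
- The arm moves only by the tool move_arm, never from a script. Its argument "motion" is a list of rows, each a list of 3 entries, a list of its own where there are three numbers: the finger opening in mm, from 0 to 91.2, then the shift along the world's x, y, z in units of 25 mm (1.0 is 25 mm), then the turn, a rotation vector about the world's x, y, z in units of 4 degrees (1.0 is 4 degrees). In form: [[grip, [x, y, z], [ax, ay, az]], ...]. A call has 1 to 20 rows; each row shifts and turns the commanded pose from where the row before left it; what a row does not reach is not made up. A row lasts 1/12 s, in which the tool goes at most 41.7 mm and 7.16 degrees, less where a joint would pass 70% of its speed; a pose out of reach is approached as far as the arm can. A call with a number of a shift or a turn outside -1 to 1 is refused whole. A call with a gripper value outside its range is refused whole. The fingers move at their own pace and stop on an object; "grip_force" is the grip in N (left out, the last holds). Time passes only in rows, so rows that do not move let the fingers close. It gives the time, the measured TCP pose, the force, the opening and the grip force at its end, in the units of the state.
- state(): the state, without advancing time (a new reading comes with each control period).
- grab_frame(name): name is "side" or "top"; returns the picture (400x640x3 uint8, blue, green, red); there is no depth.
- camera_info(name): a dict with "fx", "fy", "cx", "cy" (pixels), "k1" (the pictures are not rectified: a ray, as slopes to the right and down, at radius r is drawn at 1 + k1 r^2 times it, then the intrinsics apply), "rvec" (rotation vector, rad) and "tvec" (3), from world to camera coordinates, as OpenCV has them. Camera axes: x right, y down, z forward; pixel columns grow to the right and rows downward; lengths in mm; the calibration is good to about 2 mm. A picture is of the moment at which its call begins. camera_info takes no time and is no camera call.
- job_done(): hands the job in; it is judged then, once.
The state is a dict: "time_s": time; "qpos": joint angles; "qvel": joint speeds; "effort": joint torques, N m; "ee_pos": TCP position; "ee_rot": TCP orientation; "force": force on the tool from outside, world axes, zero at the start; "torque": the same for the moment, N m; "gripper_width": finger opening in mm; "gripper_force": force on a finger pad.
Only numpy, scipy, OpenCV 4.12 (cv2) and the standard library are available. Lean on these libraries where they do the work, as an engineer would, in place of code of your own. Each camera call takes 0.05 s, during which the arm holds its last target. There are 200 camera calls.

## Task

Pick up the flat steel lifter by its black handle, slide its blade under the white milled panel between the two rails of the low rack, and carry the panel on the blade over to the granite stand. Set it down centred and square on the stand's two rails, draw the blade out, and lay the lifter down flat on the bench. Do not touch the panel with the gripper, do not tip or drop it, and leave the other things on the bench where they are.

Things in the scene. Friction and masses are not known exactly. Their poses are not given: they have to be found in the camera images.
- lifter_grip (a point): Middle of the lifter's black plastic handle, the place to grip it, 45 mm above the underside of the blade (blade flat on the bench at the start). The handle is a level bar 100 mm long, 22 mm wide and 24 mm high; this point is 5 mm nearer the blade than the bar's own middle. Axes: x along the lifter from handle to blade tip, y across, z up. The lifter weighs about 180 g.
- lifter_blade (a point): Centre of the lifter's flat stainless blade, 110 mm long (x), 60 mm wide (y), 2 mm thick; 120 mm ahead (+x) of the grip point and 44 mm lower. Same axes as the grip. Behind the blade a flat neck 28 mm wide runs 45 mm back and turns straight up into the handle.
- panel_center (a point): Centre, half-way up, of the panel: a flat white plastic plate with milled holes, 110 mm long (x), 130 mm wide (y), 8 mm thick, about 160 g. z is up. At the start it lies on the rack's rails, roughly centred, its x nearly along the rack's x.
- rack_top (a point): Centre of the rack, level with the top of its rails (20 mm above the bench). The rack is fixed: an aluminium base 130 x 150 x 5 mm with two upright steel rails along its x, each 120 mm long, 12 mm wide, 15 mm high; 90 mm clear between them, so there is a gap 90 mm wide and 15 mm high under the panel, open at both x ends. -x is the side nearer the robot. It may be on the left or right and turned a little.
- stand_top (a point): Centre of the stand, level with the top of its rails (45 mm above the bench). The stand is fixed: a dark granite slab 150 x 150 x 30 mm with the same two rails on it (along x, 120 mm long, 12 mm wide, 15 mm high, 90 mm clear between). -x is the side nearer the robot.
- block123: Bystander: steel block 50 x 75 x 25 mm with three holes; origin under its centre.
- oil: Bystander: upright clear bottle, 60 mm across, 150 mm high; origin under its centre.
- collet: Bystander: upright steel collet, 36 mm across, 55 mm high; origin under its centre.
- brush: Bystander: chip brush lying flat.
- cup: Bystander: aluminium cup, 76 mm across, 75 mm high; origin under its centre.
- washer: Bystander: thick dark steel ring, 48 mm across, 12 mm high, lying flat; origin under its centre.

How it is judged (in metres and radians):
On the way:
1. the panel is lifted clear of the rack, carried by the lifter (z of panel_center in the frame of rack_top above 0.019 m and contact force between lifter and panel above 0.4 N and angle between panel_center's own z axis and vertical below 0.4 rad and contact force between rack and panel below 0.05 N), for 0.2 s.
At the end, for the whole second after the job is handed in: The panel lies level, right side up and at rest on both rails of the granite stand, its centre within 20 mm along and 15 mm across of the stand's centre and square to it within 10 degrees; the lifter no longer touches it and lies flat, at rest, on the bench (blade centre under 6 mm high) (x of panel_center in the frame of stand_top between -0.02 and 0.02 m and y of panel_center in the frame of stand_top between -0.015 and 0.015 m and z of panel_center in the frame of stand_top between 0.001 and 0.007 m and angle between the x axis of panel_center and the x axis of stand_top, either way round below 0.17 rad and angle between panel_center's own z axis and vertical below 0.05 rad and linear speed of each of panel, lifter below 0.02 m/s and contact force between lifter and panel below 0.05 N and height (world z) of lifter_blade below 0.006 m and angle between lifter_blade's own z axis and vertical below 0.08 rad).
It fails at once if the gripper or arm touches the panel (contact force between any of the fingers, the arm and panel above 0.3 N).
It fails at once if the panel is tipped by more than 34 degrees (angle between panel_center's own z axis and vertical above 0.6 rad).
It fails at once if the panel is dropped or thrown (faster than 1 m/s) (linear speed of panel above 1 m/s).
It fails at once if one of the bystanders is moved by more than 30 mm (distance of any of block123, oil, collet, brush, cup, washer from where it was at the start of the episode above 0.03 m).
It also fails if it takes over 62 s, if anything falls off the work surface, if the arm or the gripper's body presses on something with over 40 N, if the wrist force passes 120 N, or if a joint passes its speed limit or range.

## Working session

There is one attempt and no reset: what is moved stays moved. The work goes in short steps, Python scripts to look and compute and a tool call to move; the robot and the scene stay as the last step left them, time stands still between calls to the robot, and variables do not carry over. Pictures are saved under pics/ and viewed, at most 10 in all, crops included, and the job is handed in when it is done.

Besides the shell and the picture viewer there is one more tool, called after ">>>" as name(argument=value, ...), one argument or row to a line, values as JSON. move_arm: Moves the arm, as the interface text tells. Shifts and turns lie within -1 to 1; 1 stands for 25 mm of shift or 4 degrees of turn. Its arguments: {"type":"object","properties":{"motion":{"type":"array","items":{"type":"array"}},"grip_force":{"type":"number"}},"required":["motion"]}

```bash
mkdir -p pics; python3 - <<'E'
from workcell import *
import cv2
for n in("side","top"):
    cv2.imwrite(f"pics/{n}0.png",grab_frame(n)); print(n,camera_info(n))
print(state())
E
```

```text
side {'fx': 457.0323668318624, 'fy': 457.0323668318624, 'cx': 322.7805707605846, 'cy': 200.19042596523292, 'k1': -0.13129853729496374, 'rvec': array([ 0.16680535, -2.6529824 ,  1.51217849]), 'tvec': array([ 603.50569814,   96.3775738 , 1227.81867908])}
top {'fx': 427.23212515349525, 'fy': 427.23212515349525, 'cx': 320.44364663547395, 'cy': 198.3285224460253, 'k1': -0.05335417424620735, 'rvec': array([ 2.17585351, -2.15451259,  0.12752801]), 'tvec': array([ -15.49219306,  629.51595723, 1095.83090434])}
{'time_s': 0.1, 'qpos': array([ 6.91558501e+01,  1.83463742e+01,  8.96984847e+01, -1.08160824e-03,
        7.20447664e+01, -1.14452140e+00]), 'qvel': array([ 5.20965073e-02,  8.10879613e-03, -2.25028934e-01, -1.64615826e-04,
       -4.33736846e-02,  5.41595659e-02]), 'effort': array([ 9.31075992e-04, -4.13335168e+01, -2.32511348e+01,  7.27492827e-02,
        4.21467551e-02, -6.02352770e-05]), 'ee_pos': array([193.65750992, 540.92812839, 213.22675226]), 'ee_rot': array([-1.79910372e+02, -7.62002273e-04,  1.60300705e+02]), 'force': array([-0.89996847,  0.43065331,  0.5213413 ]), 'torque': array([ 0.03178679, -0.03514732, -0.01349051]), 'gripper_force': 0.0, 'gripper_width': 91.66849064354358}
```

View pics/top0.png

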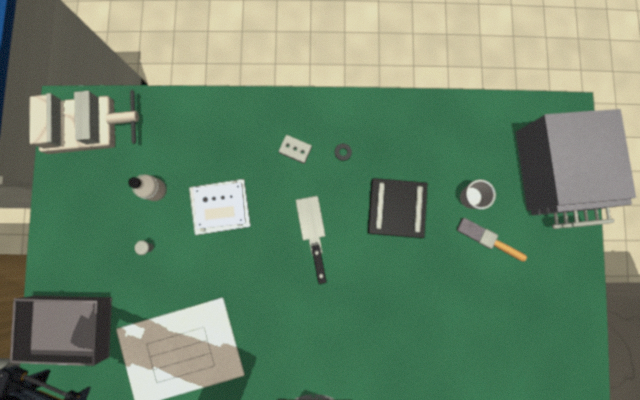

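View pics/side0.png

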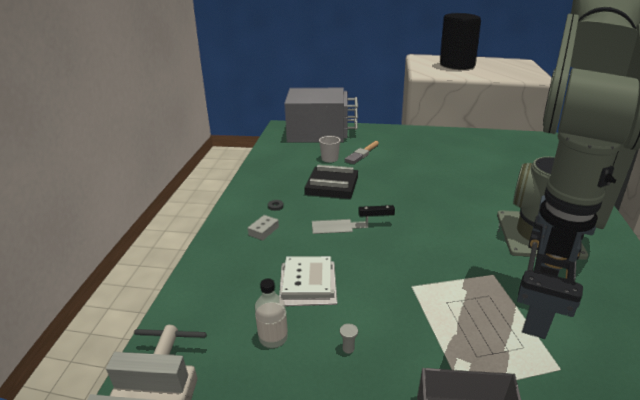

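The top view shows the panel on the rack at about (219,207), the lifter with its blade at (311,217) and handle at (319,263), and the stand at (398,208). The side view shows the same things: panel (309,277), handle (376,211), stand (332,181). I'll zoom in for the corners.

```bash
cat > h.py <<'E'
from workcell import *
import numpy as np, cv2
from scipy.optimize import least_squares
def cam(n):
    c=camera_info(n); K=np.array([[c['fx'],0,c['cx']],[0,c['fy'],c['cy']],[0,0,1.]])
    return K,np.array([c['k1'],0,0,0.]),np.asarray(c['rvec'],float),np.asarray(c['tvec'],float)
def proj(n,P):
    K,d,r,t=cam(n); return cv2.projectPoints(np.asarray(P,float).reshape(-1,1,3),r,t,K,d)[0].reshape(-1,2)
def ray(n,uv):
    K,d,r,t=cam(n); R=cv2.Rodrigues(r)[0]
    q=cv2.undistortPoints(np.array(uv,float).reshape(-1,1,2),K,d).reshape(-1,2)
    D=np.c_[q,np.ones(len(q))]@R; return -R.T@t,D
def onz(n,uv,z):
    o,D=ray(n,uv); return o+D*((z-o[2])/D[:,2])[:,None]
def tri(ut,us):
    o1,D1=ray('top',[ut]);o2,D2=ray('side',[us]);A=np.c_[D1[0],-D2[0]]
    s=np.linalg.lstsq(A,o2-o1,rcond=None)[0];a=o1+s[0]*D1[0];b=o2+s[1]*D2[0]
    return (a+b)/2,np.linalg.norm(a-b)
def crop(n,name,x0,y0,w,h,s,im=None):
    im=grab_frame(n) if im is None else im
    cv2.imwrite(f'pics/{name}.png',cv2.resize(im[y0:y0+h,x0:x0+w],None,fx=s,fy=s,interpolation=cv2.INTER_CUBIC))
E
python3 - <<'E'
from h import *
t=cv2.imread('pics/top0.png');s=cv2.imread('pics/side0.png')
crop('top','topc',180,160,264,132,3,t); crop('side','sidec',265,150,150,150,4,s)
E
```

```text
(no output)
```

View pics/topc.png

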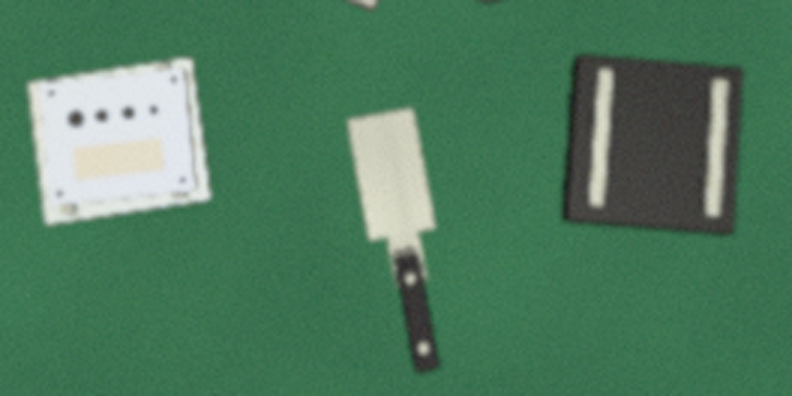

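View pics/sidec.png

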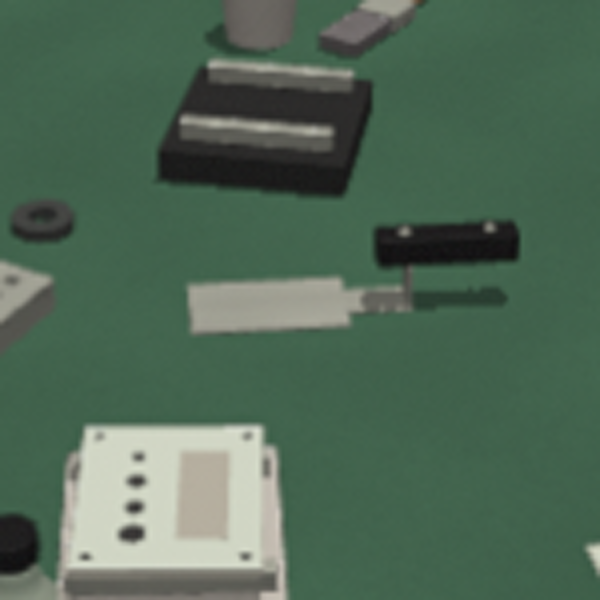

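```bash
cat > m.py <<'E'
from h import *
T=lambda p:(np.array(p,float)+.5)/3-.5+[180,160]
S=lambda p:(np.array(p,float)+.5)/4-.5+[265,150]
P=lambda l,t,s:print(l,*[np.round(v,1) for v in tri(T(t),S(s))])
for l,t,s in [('tip+y',(348,119),(192,333)),('tip-y',(413,108),(188,284)),('rear-y',(435,228),(341,277)),('rear+y',(370,241),(350,325)),
 ('boltF',(410,279),(405,231)),('boltR',(423,348),(490,227)),
 ('h++',(52,93),(85,556)),('h+-',(173,79),(99,436)),('h-+',(60,193),(246,556)),('h--',(183,180),(248,436)),
 ('railL+',(605,69),(182,121)),('railL-',(597,207),(333,132)),('railR+',(720,80),(211,66)),('railR-',(713,217),(353,77))]: P(l,t,s)
print('blade z1',onz('top',T([(348,119),(413,108),(435,228),(370,241)]),2).round(1).tolist())
print('bladeS',onz('side',S([(192,333),(188,284),(341,277),(350,325)]),2).round(1).tolist())
print('bolts z57',onz('top',T([(410,279),(423,348)]),57).round(1).tolist())
print('panelT z28',onz('top',T([(52,93),(173,79),(60,193),(183,180)]),28).round(1).tolist())
print('panelS z28',onz('side',S([(85,556),(99,436),(246,556),(248,436)]),28).round(1).tolist())
print('rack base z5',onz('top',T([(27,82),(191,59),(210,200),(46,224)]),5).round(1).tolist())
print('railT z45',onz('top',T([(605,69),(597,207),(720,80),(713,217)]),45).round(1).tolist())
print('railS z45',onz('side',S([(182,121),(333,132),(211,66),(353,77)]),45).round(1).tolist())
print('slab z30',onz('top',T([(577,56),(741,70),(734,234),(565,219)]),30).round(1).tolist())
print('bystanders top',onz('top',[(295,149),(344,152),(141,248),(152,190),(480,195)],10).round(0).tolist())
E
python3 m.py
```

```text
tip+y [629.7  58.1   2.7] 0.5
tip-y [641.   -0.8   3.8] 1.0
rear-y [532.8 -21.7   3.8] 1.6
rear+y [521.1  36.6   2.7] 2.6
boltF [487.5   0.   58.7] 1.2
boltR [429.4 -11.6  58.6] 1.1
h++ [648.  321.3  29.8] 0.8
h+- [661.6 213.2  30.3] 0.8
h-+ [558.6 310.4  29.7] 0.1
h-- [571.4 201.7  29.4] 0.3
railL+ [ 671.8 -169.8   44.7] 0.1
railL- [ 551.3 -161.8   45.7] 1.9
railR+ [ 663.7 -272.    42.8] 0.4
railR- [ 543.7 -263.9   42.7] 2.1
blade z1 [[630.0, 58.1, 2.0], [640.7, -0.9, 2.0], [532.0, -21.8, 2.0], [519.8, 36.6, 2.0]]
bladeS [[629.6, 57.1, 2.0], [642.0, -3.6, 2.0], [533.8, -24.5, 2.0], [522.4, 35.6, 2.0]]
bolts z57 [[486.9, -0.0, 57.0], [428.7, -11.7, 57.0]]
panelT z28 [[647.8, 321.7, 28.0], [661.5, 213.6, 28.0], [558.6, 310.9, 28.0], [571.4, 201.9, 28.0]]
panelS z28 [[648.9, 319.2, 28.0], [662.7, 210.3, 28.0], [558.9, 308.6, 28.0], [571.9, 199.9, 28.0]]
rack base z5 [[660.7, 351.8, 5.0], [683.3, 202.2, 5.0], [555.0, 181.2, 5.0], [531.7, 328.9, 5.0]]
railT z45 [[671.9, -169.8, 45.0], [550.4, -162.0, 45.0], [663.2, -271.5, 45.0], [542.6, -263.4, 45.0]]
railS z45 [[671.7, -169.2, 45.0], [552.3, -163.2, 45.0], [663.2, -267.7, 45.0], [544.4, -259.2, 45.0]]
slab z30 [[685.6, -147.0, 30.0], [674.6, -294.2, 30.0], [528.3, -285.3, 30.0], [540.3, -135.8, 30.0]]
bystanders top [[768.0, 62.0, 10.0], [761.0, -73.0, 10.0], [493.0, 473.0, 10.0], [651.0, 451.0, 10.0], [646.0, -446.0, 10.0]]
```

The heights agree with the text (blade about 3 mm, panel top about 29 mm, stand rails about 44 mm).
- Lifter grip is near (463, −5) at yaw 11.1°.
- Panel centre is (610, 262) at yaw 7.1°. Rack yaw is 9.2°.
- Stand centre is (607, −216.5) at yaw −3.9°.

Now moving above the handle.

>>> move_arm(
  motion=[
    [91,[0.5,-1,0],[0,0,0.385]],
    [91,[0.5,-1,0],[0,0,0.385]],
    [91,[0.5,-1,0],[0,0,0.385]],
    [91,[0.5,-1,0],[0,0,0.385]],
    [91,[0.5,-1,0],[0,0,0.385]],
    [91,[0.5,-1,0],[0,0,0.385]],
    [91,[0.5,-1,0],[0,0,0.385]],
    [91,[0.5,-1,0],[0,0,0.385]],
    [91,[0.5,-1,0],[0,0,0.385]],
    [91,[0.5,-1,0],[0,0,0.385]],
    [91,[0.5,-1,0],[0,0,0.385]],
    [91,[0.5,-1,0],[0,0,0.385]],
    [91,[0.5,-1,0],[0,0,0.385]],
    [91,[0.5,-1,0],[0,0,0.385]],
    [91,[0.5,-1,0],[0,0,0.385]],
    [91,[0.5,-1,0],[0,0,0.385]],
    [91,[0.5,-1,0],[0,0,0.385]],
    [91,[0.5,-1,0],[0,0,0.385]],
    [91,[0.5,-1,0],[0,0,0.385]],
    [91,[0.5,-1,0],[0,0,0.385]],
  ],
  grip_force=60,
)

```text
time_s: 1.77
ee_pos: [443.9, 40.0, 213.7]
ee_rot: [180.0, -0.0, -168.8]
force: [0.4, -0.1, 0.3]
gripper_width: 91.0
gripper_force: 0.0
```

>>> move_arm(
  motion=[
    [91,[0.236,-0.624,-0.4],[0,0,0]],
    [91,[0.236,-0.624,-0.4],[0,0,0]],
    [91,[0.236,-0.624,-0.4],[0,0,0]],
    [91,[0,0,-0.8],[0,0,0]],
    [91,[0,0,-0.8],[0,0,0]],
    [91,[0,0,-0.8],[0,0,0]],
    [91,[0,0,-0.8],[0,0,0]],
    [91,[0,0,-0.8],[0,0,0]],
    [91,[0,0,-0.8],[0,0,0]],
    [91,[0,0,-0.8],[0,0,0]],
    [91,[0,0,-0.64],[0,0,0]],
    [91,[0,0,0],[0,0,0]],
    [91,[0,0,0],[0,0,0]],
  ],
)

```text
time_s: 2.85
ee_pos: [460.9, -5.4, 27.4]
ee_rot: [180.0, -0.1, -168.9]
force: [0.4, -0.2, 0.4]
gripper_width: 90.9
gripper_force: 0.0
```

```bash
python3 - <<'E'
from h import *
crop('top','g1t',260,160,130,140,3); crop('side','g1s',290,120,150,140,3)
a=cv2.imread('pics/g1t.png');b=cv2.imread('pics/g1s.png');h=420
cv2.imwrite('pics/g1.png',np.hstack([a[:h],b[:h]])[:,:800])
print(state()['ee_pos'],state()['ee_rot'])
E
```

```text
[462.25718109  -5.45872439  28.74241871] [-1.79986967e+02  8.22373756e-02 -1.68899060e+02]
```

View pics/g1.png

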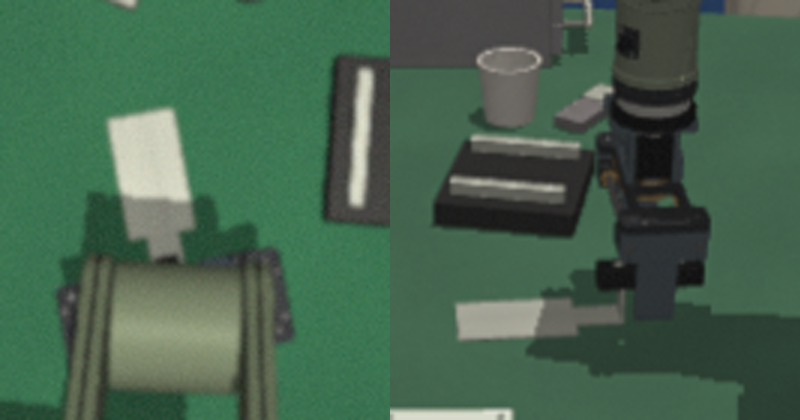

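The fingers straddle the handle: in the side crop the near finger is at (655,275), between the handle's ends. Closing.

>>> move_arm(
  motion=[
    [15,[0,0,0],[0,0,0]],
    [15,[0,0,0],[0,0,0]],
    [15,[0,0,0],[0,0,0]],
    [15,[0,0,0],[0,0,0]],
    [15,[0,0,0],[0,0,0]],
    [15,[0,0,0],[0,0,0]],
    [15,[0,0,0],[0,0,0]],
    [15,[0,0,0],[0,0,0]],
    [15,[0,0,0],[0,0,0]],
    [15,[0,0,0],[0,0,0]],
  ],
  grip_force=60,
)

```text
time_s: 3.78
ee_pos: [461.5, -5.4, 27.9]
ee_rot: [180.0, -0.0, -168.9]
force: [-0.1, -0.8, -0.5]
gripper_width: 27.9
gripper_force: 0.0
```

>>> move_arm(
  motion=[
    [15,[0,0,0],[0,0,0]],
    [15,[0,0,0],[0,0,0]],
    [15,[0,0,0],[0,0,0]],
    [15,[0,0,0],[0,0,0]],
    [15,[0,0,0],[0,0,0]],
    [15,[0,0,0.2],[0,0,0]],
    [15,[0,0,0.4],[0,0,0]],
    [15,[0,0,0.6],[0,0,0]],
    [15,[0,0,0.6],[0,0,0]],
    [15,[0,0,0.6],[0,0,0]],
    [15,[0,0,0],[0,0,0]],
  ],
)

```text
time_s: 4.7
ee_pos: [463.3, -5.5, 90.5]
ee_rot: [-179.9, 0.3, -168.9]
force: [0.6, -0.8, -1.9]
gripper_width: 21.6
gripper_force: 60.0
```

>>> move_arm(
  motion=[
    [15,[-0.486,0.936,0],[0,0,-0.1]],
    [15,[-0.486,0.936,0],[0,0,-0.1]],
    [15,[-0.486,0.936,0],[0,0,-0.1]],
    [15,[-0.486,0.936,0],[0,0,-0.1]],
    [15,[-0.486,0.936,0],[0,0,-0.1]],
    [15,[-0.486,0.936,0],[0,0,-0.1]],
    [15,[-0.486,0.936,0],[0,0,-0.1]],
    [15,[-0.486,0.936,0],[0,0,-0.1]],
    [15,[-0.486,0.936,0],[0,0,-0.1]],
    [15,[-0.486,0.936,0],[0,0,-0.1]],
    [15,[0,0,0],[0,0,0]],
    [15,[0,0,0],[0,0,0]],
    [15,[0,0,0],[0,0,0]],
  ],
)

```text
time_s: 5.78
ee_pos: [339.7, 228.0, 87.5]
ee_rot: [-180.0, -0.1, -172.9]
force: [0.7, 0.4, -1.9]
gripper_width: 21.8
gripper_force: 60.0
```

```bash
python3 - <<'E'
from h import *
crop('top','i1t',180,160,130,130,3); crop('side','i1s',265,200,150,140,3)
a=cv2.imread('pics/i1t.png');b=cv2.imread('pics/i1s.png');h=390
cv2.imwrite('pics/i1.png',np.hstack([a[:h],b[:h,:409]]))
s=state();print(s['ee_pos'],s['ee_rot'],s['gripper_width'],s['gripper_force'])
E
```

```text
[340.15843154 227.70166599  87.69985453] [-1.79975110e+02 -3.24209386e-02 -1.72960488e+02] 21.834215749664942 59.99215006828308
```

View pics/i1.png

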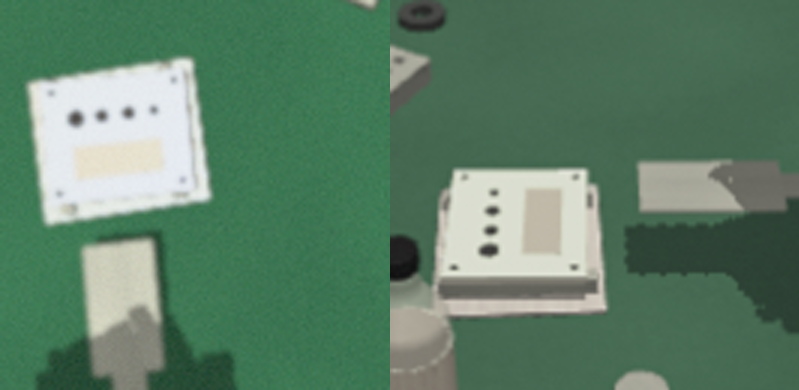

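The lifter is held with its blade level. In the top crop the blade tip corners are at (82,246) and (155,238), just before the rack. I'll triangulate the blade to check for droop.

```bash
python3 - <<'E'
from h import *
T=lambda p:(np.array(p,float)+.5)/3-.5+[180,160]
S=lambda p:(np.array(p,float)+.5)/3-.5+[265,200]
for l,t,s in [('tip+y',(82,246),(250,211)),('tip-y',(155,238),(249,162)),('rear-y',(163,372),(388,162)),('rear+y',(92,377),(396,211))]:
    print(l,*[np.round(v,1) for v in tri(T(t),S(s))])
# predicted with no slip
b=np.array([340.2,228])+121.4*np.array([np.cos(np.radians(7.1)),np.sin(np.radians(7.1))])
R=cv2.getRotationMatrix2D((0,0),-7.1,1)[:,:2]
P=[list(b+R@np.array(c))+[61.7] for c in [(55,30),(55,-30),(-55,-30),(-55,30)]]
print(np.round(P,1).tolist()); inv=lambda q,o:((q-o+.5)*3-.5).round(0).tolist()
print(inv(proj('top',P),np.array([180,160])),inv(proj('side',P),np.array([265,200])))
E
```

```text
tip+y [512.2 280.4  63.1] 0.7
tip-y [519.2 218.3  61.5] 0.5
rear-y [408.5 207.9  62.7] 3.8
rear+y [402.8 268.1  62.7] 2.5
[[511.5, 279.6, 61.7], [519.0, 220.0, 61.7], [409.8, 206.4, 61.7], [402.4, 266.0, 61.7]]
[[83.0, 246.0], [153.0, 239.0], [165.0, 368.0], [95.0, 376.0]] [[251.0, 212.0], [249.0, 163.0], [389.0, 162.0], [398.0, 210.0]]
```

>>> move_arm(
  motion=[
    [15,[0,0,-0.5],[0,0,0]],
    [15,[0,0,-0.5],[0,0,0]],
    [15,[0,0,-0.5],[0,0,0]],
    [15,[0,0,-0.48],[0,0,0]],
    [15,[0,0,0],[0,0,0]],
    [15,[0,0,0],[0,0,0]],
    [15,[0.398,0.049,0],[0,0,0]],
    [15,[0.398,0.049,0],[0,0,0]],
    [15,[0.398,0.049,0],[0,0,0]],
    [15,[0.398,0.049,0],[0,0,0]],
    [15,[0.398,0.049,0],[0,0,0]],
    [15,[0,0,0],[0,0,0]],
    [15,[0,0,0],[0,0,0]],
  ],
)

```text
time_s: 6.97
ee_pos: [390.4, 234.7, 38.4]
ee_rot: [180.0, -0.0, -172.9]
force: [-0.7, -0.0, -2.7]
gripper_width: 21.6
gripper_force: 60.0
```

>>> move_arm(
  motion=[
    [15,[0.398,0.049,0],[0,0,0]],
    [15,[0.398,0.049,0],[0,0,0]],
    [15,[0.398,0.049,0],[0,0,0]],
    [15,[0.398,0.049,0],[0,0,0]],
    [15,[0.398,0.049,0],[0,0,0]],
    [15,[0.398,0.049,0],[0,0,0]],
    [15,[0.398,0.049,0],[0,0,0]],
    [15,[0.398,0.049,0],[0,0,0]],
    [15,[0.398,0.049,0],[0,0,0]],
    [15,[0.398,0.049,0],[0,0,0]],
    [15,[0,0,0],[0,0,0]],
    [15,[0,0,0],[0,0,0]],
  ],
)

```text
time_s: 7.97
ee_pos: [489.6, 246.9, 38.3]
ee_rot: [180.0, -0.0, -172.9]
force: [-0.9, -0.1, -2.3]
gripper_width: 21.6
gripper_force: 60.0
```

>>> move_arm(
  motion=[
    [15,[0,0,0.1],[0,0,0]],
    [15,[0,0,0.1],[0,0,0]],
    [15,[0,0,0.1],[0,0,0]],
    [15,[0,0,0.1],[0,0,0]],
    [15,[0,0,0.1],[0,0,0]],
    [15,[0,0,0.1],[0,0,0]],
    [15,[0,0,0.2],[0,0,0]],
    [15,[0,0,0.25],[0,0,0]],
    [15,[0,0,0.25],[0,0,0]],
    [15,[0,0,0.25],[0,0,0]],
    [15,[0,0,0.25],[0,0,0]],
    [15,[0,0,0.25],[0,0,0]],
    [15,[0,0,0.25],[0,0,0]],
    [15,[0,0,0.25],[0,0,0]],
    [15,[0,0,0.15],[0,0,0]],
    [15,[0,0,0],[0,0,0]],
    [15,[0,0,0],[0,0,0]],
    [15,[0,0,0],[0,0,0]],
  ],
)

```text
time_s: 9.47
ee_pos: [489.0, 246.8, 105.7]
ee_rot: [-180.0, -0.0, -172.9]
force: [-0.1, -0.0, -3.1]
gripper_width: 21.8
gripper_force: 60.0
```

```bash
python3 - <<'E'
from h import *
crop('top','l1t',180,150,130,130,3); crop('side','l1s',255,170,150,140,3)
a=cv2.imread('pics/l1t.png');b=cv2.imread('pics/l1s.png');h=390
cv2.imwrite('pics/l1.png',np.hstack([a[:h],b[:h,:409]]))
s=state();print(s['ee_pos'],s['ee_rot'],s['gripper_width'],s['force'])
E
```

```text
[488.97055267 246.78511765 105.52802269] [-1.79986420e+02 -5.43457785e-02 -1.72896866e+02] 21.45764543038943 [-0.62487851 -0.37003889 -3.99161866]
```

View pics/l1.png

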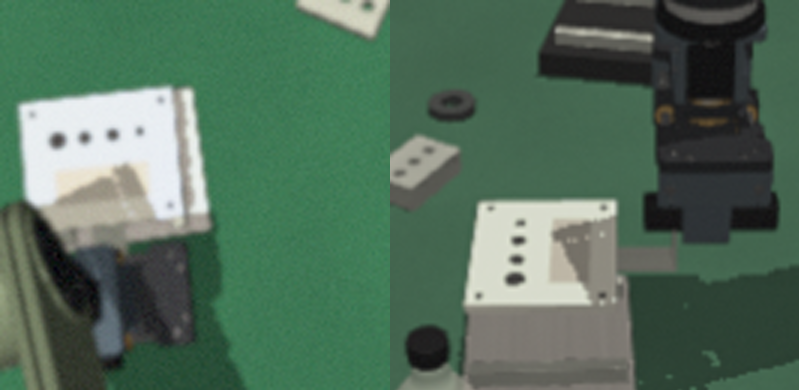

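The panel rides level on the blade, clear of the rack. Its corner holes in the top crop are at (32,115), (160,100) and (170,206).

```bash
python3 - <<'E'
from h import *
T=lambda p:(np.array(p,float)+.5)/3-.5+[180,150]
S=lambda p:(np.array(p,float)+.5)/3-.5+[255,170]
Q=[]
for l,t,s in [('++',(32,115),(88,295)),('+-',(160,100),(100,208)),('--',(170,206),(214,207))]:
    r=tri(T(t),S(s));Q.append(r[0]);print(l,*[np.round(v,1) for v in r])
c=(Q[0]+Q[2])/2;d=Q[1]-Q[2];e=Q[0]-Q[1];print(c.round(1),np.degrees([np.arctan2(d[1],d[0]),np.arctan2(-e[0],e[1])]))
E
```

```text
++ [647.6 321.6  89.4] 2.1
+- [661.1 213.2  89.1] 1.4
-- [571.5 201.8  89.1] 1.4
[609.6 261.7  89.2] [7.23609247 7.10849667]
```

>>> move_arm(
  motion=[
    [15,[0,-0.1,0],[0,0,0]],
    [15,[0,-0.2,0],[0,0,0]],
    [15,[0,-0.3,0],[0,0,0]],
    [15,[0,-0.4,0],[0,0,0]],
    [15,[0,-0.5,0],[0,0,0]],
    [15,[-0.005,-0.608,0],[0,0,-0.11]],
    [15,[-0.005,-0.608,0],[0,0,-0.11]],
    [15,[-0.005,-0.608,0],[0,0,-0.11]],
    [15,[-0.005,-0.608,0],[0,0,-0.11]],
    [15,[-0.005,-0.608,0],[0,0,-0.11]],
    [15,[-0.005,-0.608,0],[0,0,-0.11]],
    [15,[-0.005,-0.608,0],[0,0,-0.11]],
    [15,[-0.005,-0.608,0],[0,0,-0.11]],
    [15,[-0.005,-0.608,0],[0,0,-0.11]],
    [15,[-0.005,-0.608,0],[0,0,-0.11]],
    [15,[-0.005,-0.608,0],[0,0,-0.11]],
    [15,[-0.005,-0.608,0],[0,0,-0.11]],
    [15,[-0.005,-0.608,0],[0,0,-0.11]],
    [15,[-0.005,-0.608,0],[0,0,-0.11]],
    [15,[-0.005,-0.608,0],[0,0,-0.11]],
  ],
)

```text
time_s: 11.23
ee_pos: [486.7, -20.4, 106.1]
ee_rot: [-180.0, -0.0, -179.6]
force: [0.5, 1.2, -3.4]
gripper_width: 21.8
gripper_force: 60.0
```

>>> move_arm(
  motion=[
    [15,[-0.005,-0.608,0],[0,0,-0.11]],
    [15,[-0.005,-0.608,0],[0,0,-0.11]],
    [15,[-0.005,-0.608,0],[0,0,-0.11]],
    [15,[-0.005,-0.608,0],[0,0,-0.11]],
    [15,[-0.005,-0.608,0],[0,0,-0.11]],
    [15,[-0.005,-0.608,0],[0,0,-0.11]],
    [15,[-0.005,-0.608,0],[0,0,-0.11]],
    [15,[-0.005,-0.608,0],[0,0,-0.11]],
    [15,[-0.005,-0.608,0],[0,0,-0.11]],
    [15,[-0.005,-0.608,0],[0,0,-0.11]],
    [15,[0,-0.5,0],[0,0,0]],
    [15,[0,-0.4,0],[0,0,0]],
    [15,[0,-0.3,0],[0,0,0]],
    [15,[0,-0.2,0],[0,0,0]],
    [15,[0,-0.1,0],[0,0,0]],
    [15,[0,0,0],[0,0,0]],
    [15,[0,0,0],[0,0,0]],
    [15,[0,0,0],[0,0,0]],
  ],
)

```text
time_s: 12.73
ee_pos: [486.1, -207.5, 105.9]
ee_rot: [180.0, -0.0, 176.1]
force: [-0.2, -0.1, -4.5]
gripper_width: 21.8
gripper_force: 60.0
```

```bash
python3 - <<'E'
from h import *
crop('top','c1t',360,150,130,130,3); crop('side','c1s',265,120,150,140,3)
a=cv2.imread('pics/c1t.png');b=cv2.imread('pics/c1s.png');h=390
cv2.imwrite('pics/c1.png',np.hstack([a[:h],b[:h,:409]]))
s=state();print(s['ee_pos'],s['ee_rot'],s['gripper_width'],s['force'])
E
```

```text
[ 486.15202053 -207.545697    105.96761069] [ 1.79985992e+02 -7.30341442e-03  1.76143858e+02] 21.841569563721922 [ 0.0086717  0.0463045 -3.2878805]
```

View pics/c1.png

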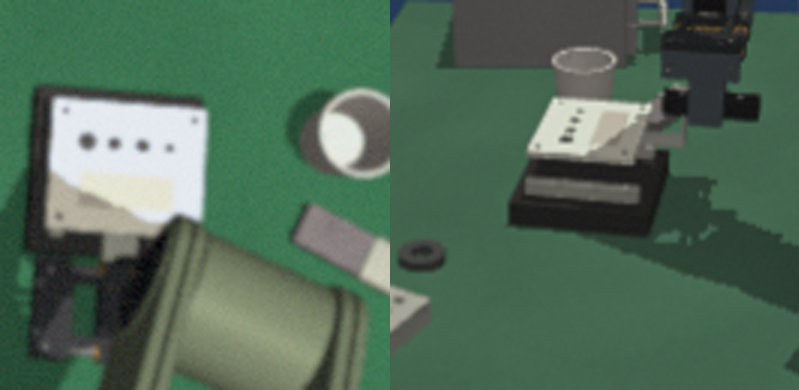

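The panel is above the stand, with holes in the top crop at (66,111), (195,120) and (59,215). I'll check its centre before lowering.

```bash
python3 - <<'E'
from h import *
T=lambda p:(np.array(p,float)+.5)/3-.5+[360,150]
Q=onz('top',T([(66,111),(195,120),(59,215)]),88.2)
c=(Q[1]+Q[2])/2;d=Q[0]-Q[2];e=Q[0]-Q[1];print(c.round(1),np.degrees([np.arctan2(d[1],d[0]),np.arctan2(-e[0],e[1])]))
a=np.radians(-3.9);v=c[:2]-[607,-216.3];print(v@[np.cos(a),np.sin(a)],v@[-np.sin(a),np.cos(a)])
E
```

```text
[ 607.7 -215.7   88.2] [-4.18890798 -3.39739776]
0.6989962086814997 0.6064006697520647
```

>>> move_arm(
  motion=[
    [15,[0,0,-0.1],[0,0,0]],
    [15,[0,0,-0.2],[0,0,0]],
    [15,[0,0,-0.2],[0,0,0]],
    [15,[0,0,-0.2],[0,0,0]],
    [15,[0,0,-0.2],[0,0,0]],
    [15,[0,0,-0.1],[0,0,0]],
    [15,[0,0,-0.1],[0,0,0]],
    [15,[0,0,-0.06],[0,0,0]],
    [15,[0,0,-0.06],[0,0,0]],
    [15,[0,0,-0.06],[0,0,0]],
    [15,[0,0,-0.06],[0,0,0]],
    [15,[0,0,-0.06],[0,0,0]],
    [15,[0,0,-0.06],[0,0,0]],
    [15,[0,0,-0.06],[0,0,0]],
    [15,[0,0,-0.06],[0,0,0]],
    [15,[0,0,-0.06],[0,0,0]],
    [15,[0,0,-0.04],[0,0,0]],
    [15,[0,0,0],[0,0,0]],
    [15,[0,0,0],[0,0,0]],
  ],
)

```text
time_s: 14.42
ee_pos: [486.2, -208.1, 64.0]
ee_rot: [180.0, 0.0, 176.1]
force: [0.6, 0.1, -1.5]
gripper_width: 21.9
gripper_force: 60.0
```

>>> move_arm(
  motion=[
    [15,[-0.2,0.014,0],[0,0,0]],
    [15,[-0.2,0.014,0],[0,0,0]],
    [15,[-0.4,0.027,0],[0,0,0]],
    [15,[-0.4,0.027,0],[0,0,0]],
    [15,[-0.4,0.027,0],[0,0,0]],
    [15,[-0.4,0.027,0],[0,0,0]],
    [15,[-0.4,0.027,0],[0,0,0]],
    [15,[-0.4,0.027,0],[0,0,0]],
    [15,[-0.4,0.027,0],[0,0,0]],
    [15,[-0.4,0.027,0],[0,0,0]],
    [15,[-0.4,0.027,0],[0,0,0]],
    [15,[-0.4,0.027,0],[0,0,0]],
    [15,[-0.4,0.027,0],[0,0,0]],
    [15,[-0.4,0.027,0],[0,0,0]],
    [15,[-0.4,0.027,0],[0,0,0]],
    [15,[-0.4,0.027,0],[0,0,0]],
    [15,[0,0,0],[0,0,0]],
    [15,[0,0,0],[0,0,0]],
  ],
)

```text
time_s: 15.92
ee_pos: [335.8, -198.0, 64.1]
ee_rot: [-180.0, 0.0, 176.1]
force: [0.7, -0.2, -1.7]
gripper_width: 21.3
gripper_force: 60.0
```

>>> move_arm(
  motion=[
    [15,[0,0.6,0],[0,0,0]],
    [15,[0,0.7,0],[0,0,0]],
    [15,[0,0.7,0],[0,0,0]],
    [15,[0,0.7,0],[0,0,0]],
    [15,[0,0.7,0],[0,0,0]],
    [15,[0.4,0.7,0],[0,0,0]],
    [15,[0.4,0.7,0],[0,0,0]],
    [15,[0.4,0.7,0],[0,0,0]],
    [15,[0.4,0.7,0],[0,0,0]],
    [15,[0.4,0.5,0],[0,0,0]],
    [15,[0.4,0,0],[0,0,0]],
    [15,[0,0,-0.3],[0,0,0]],
    [15,[0,0,-0.4],[0,0,0]],
    [15,[0,0,-0.3],[0,0,0]],
    [15,[0,0,-0.15],[0,0,0]],
    [15,[0,0,-0.1],[0,0,0]],
    [15,[0,0,-0.05],[0,0,0]],
    [15,[0,0,-0.04],[0,0,0]],
    [15,[0,0,-0.04],[0,0,0]],
    [15,[0,0,0],[0,0,0]],
  ],
)

```text
time_s: 17.58
ee_pos: [396.3, -30.5, 29.6]
ee_rot: [180.0, 0.0, 176.1]
force: [0.7, -0.8, -1.8]
gripper_width: 21.7
gripper_force: 60.0
```

>>> move_arm(
  motion=[
    [15,[0,0,-0.03],[0,0,0]],
    [15,[0,0,-0.03],[0,0,0]],
    [15,[0,0,0],[0,0,0]],
    [15,[0,0,0],[0,0,0]],
  ],
)

```text
time_s: 17.92
ee_pos: [396.2, -30.4, 28.0]
ee_rot: [180.0, 0.0, 176.1]
force: [-1.0, 0.7, -2.2]
gripper_width: 21.4
gripper_force: 60.0
```

>>> move_arm(
  motion=[
    [15,[0,0,-0.04],[0,0,0]],
    [15,[0,0,0],[0,0,0]],
    [15,[0,0,0],[0,0,0]],
    [15,[0,0,0],[0,0,0]],
  ],
)

```text
time_s: 18.25
ee_pos: [396.2, -30.4, 27.9]
ee_rot: [180.0, 0.0, 176.1]
force: [-2.2, -0.2, 9.3]
gripper_width: 21.7
gripper_force: 60.0
```

Contact made: the force is now +9 N upward. Releasing and retracting straight up.

>>> move_arm(
  motion=[
    [60,[0,0,0],[0,0,0]],
    [91,[0,0,0],[0,0,0]],
    [91,[0,0,0],[0,0,0]],
    [91,[0,0,0],[0,0,0]],
    [91,[0,0,0],[0,0,0]],
    [91,[0,0,0],[0,0,0]],
    [91,[0,0,0],[0,0,0]],
    [91,[0,0,0],[0,0,0]],
    [91,[0,0,0],[0,0,0]],
    [91,[0,0,0.5],[0,0,0]],
    [91,[0,0,0.8],[0,0,0]],
    [91,[0,0,0.8],[0,0,0]],
    [91,[0,0,0.8],[0,0,0]],
    [91,[0,0,0.8],[0,0,0]],
    [91,[0,0,0.8],[0,0,0]],
    [91,[-0.3,0.9,0.5],[0,0,0]],
    [91,[-0.3,0.9,0.5],[0,0,0]],
    [91,[-0.3,0.9,0.5],[0,0,0]],
    [91,[-0.3,0.9,0],[0,0,0]],
    [91,[0,0.9,0],[0,0,0]],
  ],
)

```text
time_s: 19.92
ee_pos: [365.0, 82.9, 177.7]
ee_rot: [180.0, 0.1, 176.1]
force: [0.8, -0.3, 0.5]
gripper_width: 90.9
gripper_force: 0.0
```

>>> move_arm(
  motion=[
    [91,[0,0.9,0],[0,0,0]],
    [91,[0,0.9,0],[0,0,0]],
    [91,[0,0.9,0],[0,0,0]],
    [91,[0,0.9,0],[0,0,0]],
    [91,[0,0.9,0],[0,0,0]],
    [91,[0,0,0],[0,0,0]],
  ],
)

```text
time_s: 20.42
ee_pos: [366.5, 197.6, 177.0]
ee_rot: [179.9, 0.0, 176.3]
force: [0.0, -0.6, 0.2]
gripper_width: 90.8
gripper_force: 0.0
```

```bash
python3 - <<'E'
from h import *
crop('top','f1t',290,150,150,150,2.6); crop('side','f1s',265,140,150,150,2.6)
a=cv2.imread('pics/f1t.png');b=cv2.imread('pics/f1s.png')
cv2.imwrite('pics/f1.png',np.hstack([a,b]));print(a.shape)
E
```

```text
(390, 390, 3)
```

View pics/f1.png

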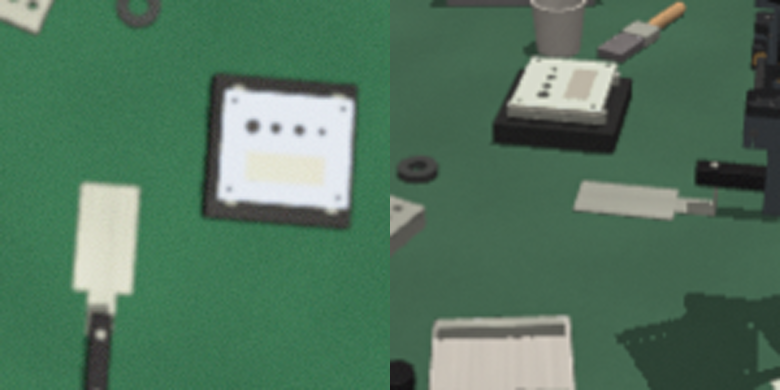

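The panel sits square on the stand, with corner holes in the top crop at (235,100), (343,109), (229,189) and (337,198). The lifter lies flat, with its blade at (106,240). I'll check the panel numerically and hand in if it's within limits.

```bash
python3 - <<'E'
from h import *
T=lambda p:(np.array(p,float)+.5)/2.6-.5+[290,150]
Q=onz('top',T([(235,100),(343,109),(229,189),(337,198)]),53)
a=np.radians(-3.9);v=Q.mean(0)[:2]-[607,-216.3];d=Q[0]-Q[2]+Q[1]-Q[3]
x,y=v@[np.cos(a),np.sin(a)],v@[-np.sin(a),np.cos(a)];yaw=np.degrees(np.arctan2(d[1],d[0]))
print(x,y,yaw)
if abs(x)<10 and abs(y)<8 and abs(yaw+3.9)<5: print(job_done())
E
```

```text
0.19442716350086484 0.01748223203979961 -4.4840667861596275
the job is handed in; nothing more can be done
None
```

The job is handed in: my last picture puts the panel within about 1 mm and 1° of centred and square on the stand, and shows the lifter flat on the bench, though the judge's verdict was not returned.

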